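Load a practice piece into the marking unit's spring tray

TASK

Load the oblong metal practice piece into the marking unit: press the release on top so that the tray springs right out, lay the piece flat in the tray's pocket and let go, then push the tray gently home until its catch clicks and holds it shut with the piece inside. Feel your way and never force the unit, and leave the square piece and the loupe where they are.

Things in the scene. Friction and masses are not known exactly. Their poses are not given: they have to be found in the camera images.
- unit: Marking unit: a grey box fixed to the bench, 136 mm deep, 136 wide, 58 high, with the tray's slot in its front. Origin: middle of the front face's lower edge, on the bench; x points inward from front to back (the tray opens along -x), z up. It, its tray and its release must never be pushed with more than 15 N.
- release_top (a point): Centre of the top of the release, a black push cap 30 x 24 mm on the unit's roof, 50 mm behind the front face, near the roof's +y edge, top 71 mm above the bench. Pressed straight down: 3 N starts it, 3 to 4 mm (about 4.5 N) frees the tray, 7.5 mm takes 6 N, hard stop at 10.5 mm (7.2 N); springs back up when let go.
- release (a joint): Travel of the release, m: 0 up, 0.0105 fully pressed.
- tray (a joint): Tray position, m: 0 latched home, 0.075 fully out. Sprung: it comes out in about 0.5 s and pushes back with 1.5 to 4 N. To latch it must be pushed in BEYOND 0, to anywhere between 0 and -0.025: the catch floats by a hidden amount before it clicks, so find the click by feel. After a good click it comes to rest within 2 mm of 0 when let go; else it springs out.
- tray_face (a point): Centre of the front of the tray's black front block (100 mm wide, 32 thick, from 6 to 36 mm above the bench), 34 mm ahead of the unit's front when home, 109 when out; axes as the unit's. Push here along the unit's +x, slowly at the end: 6 to 7 N in all just before the click, then a stiff buffer (12 N/mm) within 4 mm, so at 9 to 10 N it has clicked.
- tray_pocket (a point): Centre of the tray's pocket floor, 14 mm above the bench, 67 mm behind the tray's front face. Pocket 57 mm along the unit's x, 40 along its y, with ribs 4 mm high; the long sides' ribs are open for 42 mm at the middle, so fingers can go down beside the piece to the tray's plate (92 mm wide). Tray out: 42 mm ahead of the unit's front. Axes as the unit's.
- piece_centre (a point): Centre of the oblong metal practice piece to load: light grey, 34 mm along its x, 52 along its y, 8 thick, flat long sides, round ends, 42 g, flat on the bench; 4 mm above its underside. It goes into the pocket with its y along the unit's x, either way round.
- square_piece: A dark square practice piece, 46 x 46 x 9 mm, loose on the bench; origin at the centre of its underside. Leave it alone.
- loupe: A black eye loupe, a tapered cup 38 mm across and 30 mm high, loose on the bench; origin at the centre of its underside. Leave it alone.
Mind the look-alikes: they are no part of the job. What is shaped like the part that bears piece_centre but purple is not meant.

How it is judged:
By the outcome, as a careful person would: the job done as asked, in the order asked, and still so for the second after the job is handed in, with the robot touching nothing.
It also fails if it takes over 64 s, if anything falls off the work surface, if the arm or the gripper's body presses on something with over 40 N, if the wrist force passes 120 N, or if a joint passes its speed limit or range.

ROBOT

A 6-joint arm with a two-finger parallel gripper is mounted at the origin on the work surface; the furniture and walls round the work are solid. World frame = base frame: x ahead of the robot, y to its left, z up, the work surface at z = 0. Lengths are in mm, angles in rad, forces in N, time in s.
With the tool pointing down it reaches from about 275 to 1000 mm from the base axis. Payload 8.4 kg.
Tool frame: the origin (TCP) lies at the very end of the fingers, on their centre line; the grasp point (between the pads) lies 19 mm behind it; z points along the fingers, x is the direction in which the jaws open and shut, and the axes are right-handed (so a half turn about z gives the same grasp; the last joint's range is limited). The gripper opens to 85 mm and grips with 20 to 120 N. Pads are 22 mm wide; open, the fingers measure 114 mm over their backs; the gripper's body (76 mm by 85 mm) begins 54 mm behind the grasp point. The pads swing forward as they close: fully open they stand 13 mm farther back than shut.
Start: joints at [-1.197, 0.353, 1.633, -0, 1.155, -0.002], TCP at [229.384, -581.387, 231.281] pointing down, gripper open.
Joint ranges: [-2.63, 2.63], [-0.92, 2.1], [0.06, 2.66], [-1.3, 4.44], [0, 2.69], [-3.02, 3.02]. Speed limits (rad/s): [2.22, 2.22, 2.79, 3.14, 3.14, 3.14].

INTERFACE

Orientations are given as [roll, pitch, yaw] about the fixed x, y, z axes, in that order (R = Rz(yaw) Ry(pitch) Rx(roll)).
In Python, from rig import sense, grab_frame, calibration, sign_off gives the robot as it stands.
- The arm moves only by the tool servo_tool, never from a script. Its argument "series" is one flat list of numbers, 4 for each row, row after row: the shift along the world's x, y, z in m, then the turn about the world's z in degrees. In form: [x, y, z, yaw, x, y, z, yaw, ...]. A call has 1 to 8 rows; each row shifts and turns the commanded pose from where the row before left it; what a row does not reach is not made up. A row lasts 1/12 s, in which the tool goes at most 41.7 mm and 7.16 degrees, less where a joint would pass 70% of its speed; a pose out of reach is approached as far as the arm can. A call is refused whole if a number of a shift passes 0.0417 or a number of a turn 7.16, either way. A call with a gripper value outside its range is refused whole. "gripper" is the finger opening in m, from 0 to 0.0854, set as the call begins (left out, the last holds). The fingers move at their own pace and stop on an object; "newtons" is the grip in N (left out, the last holds). Time passes only in rows, so rows that do not move let the fingers close. It gives the time, the measured TCP pose, the force and the opening at its end, in the units of the state.
- sense(): the state, without advancing time (a new reading comes with each control period).
- grab_frame(name): name is "scene" or "top"; returns the picture (480x640x3 uint8, blue, green, red); there is no depth.
- calibration(name): a dict with "fx", "fy", "cx", "cy" (pixels), "distortion" ([k1, k2, p1, p2, k3] as OpenCV has them; the pictures are not rectified), "rvec" (rotation vector, rad) and "tvec" (3), from world to camera coordinates, as OpenCV has them. Camera axes: x right, y down, z forward; pixel columns grow to the right and rows downward; lengths in mm; the calibration is good to about 2 mm. A picture is of the moment at which its call begins. calibration takes no time and is no camera call.
- sign_off(): hands the job in, once; it reports no verdict.
The state is a dict: "clock": time; "qpos": joint angles; "qvel": joint speeds; "joint_efforts": joint torques, N m; "eef_pos": TCP position; "tcp_rot": TCP orientation; "contact_force": force on the tool from outside, world axes, zero at the start; "wrist_torque": the same for the moment, N m; "opening": opening from 0.0 (shut) to 1.0 (fully open).
Only numpy, scipy, OpenCV 4.12 (cv2) and the standard library are available. Lean on these libraries where they do the work, as an engineer would, in place of code of your own. Each camera call takes 0.05 s, during which the arm holds its last target. There are 200 camera calls.

## Working session

There is one attempt and no reset: what is moved stays moved. The work goes in short steps, Python scripts to look and compute and a tool call to move; the robot and the scene stay as the last step left them, time stands still between calls to the robot, and variables do not carry over. Pictures are saved under pics/ and viewed, about 8 in all and at most 12, crops included, and the job is handed in when it is done.

Besides the shell and the picture viewer there is one more tool, called after "Emit:" by a JSON object that holds its "op" and its "data", one argument or row to a line. servo_tool: Moves the arm, as the interface text tells. Its arguments: {"type":"object","properties":{"series":{"type":"array"},"gripper":{"type":"number"},"newtons":{"type":"number"}},"required":["series"]}

```bash
mkdir -p pics; ls
cat > h.py <<'E'
import numpy as np, cv2
from rig import sense, grab_frame, calibration, sign_off
def cal(n):
    c=calibration(n);K=np.array([[c['fx'],0,c['cx']],[0,c['fy'],c['cy']],[0,0,1.]])
    return K,np.array(c['distortion'],float),np.array(c['rvec'],float),np.array(c['tvec'],float)
def px2w(n,uv,z):
    K,d,r,t=cal(n);R=cv2.Rodrigues(r)[0]
    p=cv2.undistortPoints(np.array(uv,float).reshape(-1,1,2),K,d).reshape(-1,2)
    D=np.c_[p,np.ones(len(p))]@R;C=-R.T@t.ravel()
    z=np.broadcast_to(z,len(p))
    return C+D*((z-C[2])/D[:,2])[:,None]
def w2px(n,P):
    K,d,r,t=cal(n);return cv2.projectPoints(np.array(P,float).reshape(-1,1,3),r,t,K,d)[0].reshape(-1,2)
E
python3 - <<'E'
from h import *
for n in('scene','top'):
    cv2.imwrite(f'pics/{n}0.png',grab_frame(n))
    K,d,r,t=cal(n);print(n,K[0,0],-cv2.Rodrigues(r)[0].T@t.ravel())
print(sense())
E
```

```text
pics
scene 454.6646409816189 [ 106.33203885 -446.89226192  576.3091545 ]
top 530.1071667021923 [463.16379625 118.1720173  950.06661883]
{'clock': 0.1, 'qpos': array([-1.19739369e+00,  3.53609992e-01,  1.63409185e+00, -2.10662149e-05,
        1.15519218e+00, -2.43193204e-03]), 'qvel': array([-0.00102859, -0.00120148, -0.0011488 ,  0.0020201 ,  0.00089995,
       -0.00373683]), 'joint_efforts': array([-3.96745054e-04, -6.06357551e+01, -3.42819858e+01,  6.57558104e-06,
        3.82112587e-03, -1.19716514e-06]), 'eef_pos': array([ 229.21825011, -580.97059792,  230.60359957]), 'tcp_rot': array([ 3.14157656e+00,  1.30140791e-03, -1.19495325e+00]), 'contact_force': array([-0.65085513,  0.52525774,  0.66291584]), 'wrist_torque': array([ 0.02409251, -0.00640975, -0.00709501]), 'opening': 1.0014581458104446}
```

View pics/scene0.png

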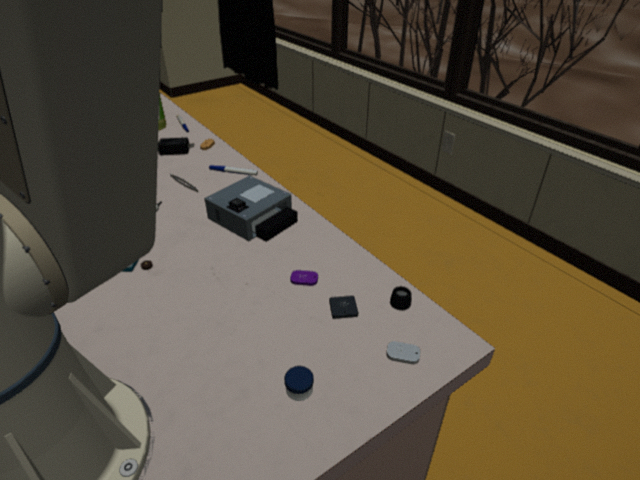

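View pics/top0.png

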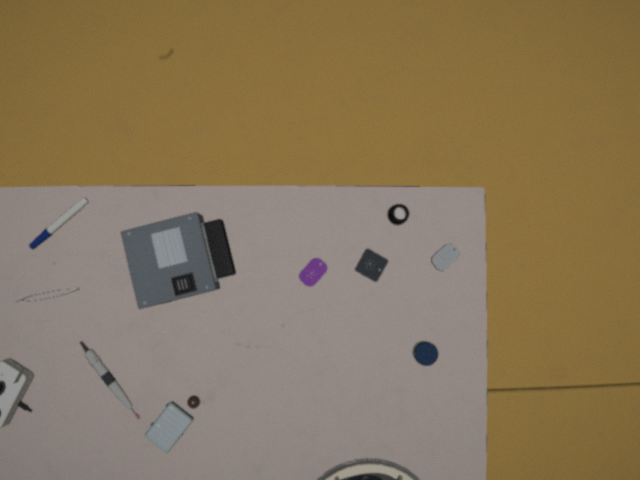

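The scene shows the unit at top (178,260), its release near (184,285) and the tray face at its right, (220,248). Candidates for the piece are the light grey oblong at top (446,257), the purple look-alike at (313,272) and the grey box at (169,427). The light grey oblong fits by colour, size and round ends. I'll confirm that in a crop.

Run:
```python
from h import *
im=cv2.imread('pics/top0.png')
a=cv2.resize(im[200:320,110:250],None,fx=4,fy=4,interpolation=cv2.INTER_CUBIC)
b=cv2.resize(im[230:290,415:475],(240,240),interpolation=cv2.INTER_CUBIC)
o=np.zeros((480,800,3),np.uint8);o[:480,:560]=a;o[:240,560:]=b
cv2.imwrite('pics/crop1.png',o)
# light piece by threshold on crop
g=im[235:282,422:472].astype(int)
bg=np.median(g.reshape(-1,3),0);print(bg,g[22,24])
m=((g[...,0]-g[...,2])>0).astype(np.uint8)
m=cv2.morphologyEx(m,cv2.MORPH_OPEN,np.ones((3,3)))
c=max(cv2.findContours(m,0,1)[0],key=cv2.contourArea);R=cv2.minAreaRect(c);print(R)
bx=cv2.boxPoints(R)+[422,235];w=px2w('top',bx,8);print(w.round(1),w.mean(0),np.linalg.norm(np.diff(w,axis=0),axis=1))
```

```text
[133. 138. 147.] [133 134 131]
((23.000003814697266, 21.5), (17.677669525146484, 26.16295051574707), 45.0)
[[ 485.6 -112.     8. ]
 [ 519.  -146.4    8. ]
 [ 496.4 -169.2    8. ]
 [ 463.1 -134.6    8. ]] [ 490.9937539  -140.55134399    8.        ] [47.95954184 32.10333429 48.00117581]
```

View pics/crop1.png

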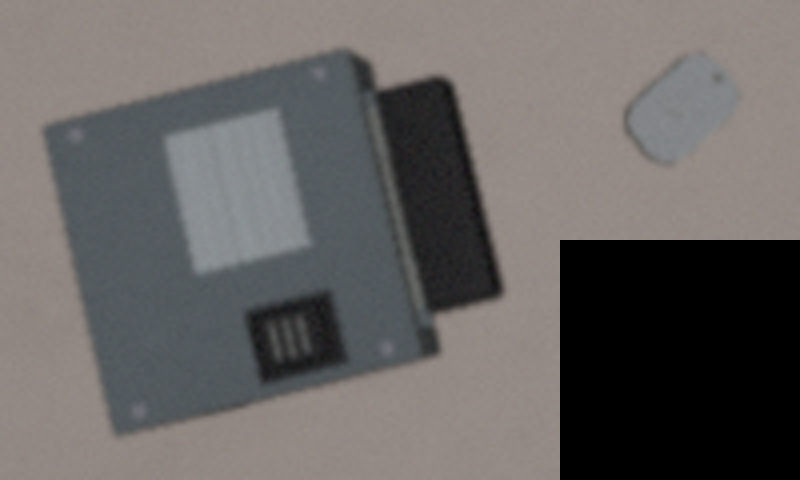

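The light grey oblong with a small hole, about 34x52 mm at crop (683,108), is the piece. The roof corners are at crop (45,128), (347,50), (427,355) and (117,435). The cap centre is about (296,336) and the tray's front top edge runs from (450,80) to (501,292).

Run:
```python
from h import *
f=lambda L:(np.array(L,float)-1.5)/4+[110,200]
r=px2w('top',f([(45,128),(347,50),(427,355),(117,435)]),58)[:,:2]
print(r.round(1),[np.linalg.norm(r[i]-r[i-1]).round(1) for i in range(4)])
# back A, front B, front C, back D ; unit corners
U=np.array([(136,-68),(0,-68),(0,68),(136,68)],float)
uc=U.mean(0);rc=r.mean(0)
H=(U-uc).T@(r-rc);th=np.arctan2(H[0,1]-H[1,0],H[0,0]+H[1,1])
R=np.array([[np.cos(th),-np.sin(th)],[np.sin(th),np.cos(th)]])
o=rc-R@uc
print('yaw',th,np.degrees(th),'origin',o)
cap=px2w('top',f([(247,313),(330,292),(346,360),(262,383)]),71)[:,:2]
print('cap',cap.mean(0),'in unit',(cap.mean(0)-o)@R, 'release y guess')
e=px2w('top',f([(450,80),(501,292)]),36)[:,:2];print('face top edge unit',(e-o)@R)
P=px2w('top',f([(627,125),(740,95),(683,108)])+0,8);print(P)
```

```text
[[531.  425.1]
 [564.2 296. ]
 [435.8 260.7]
 [401.5 391.8]] [np.float64(133.7), np.float64(133.3), np.float64(133.2), np.float64(135.6)]
yaw 1.8277979026516418 104.72510562480278 origin [500.39530028 277.64290339]
cap [443.38029877 313.05673793] in unit [48.74289224 46.140877  ] release y guess
face top edge unit [[-35.02849495 -45.90909529]
 [-33.96039317  48.40856075]]
[[536.48533831 180.53225825   8.        ]
 [549.99739929 130.28373441   8.        ]
 [544.12746859 155.64918277   8.        ]]
```

Emit:
{"op": "servo_tool", "data": {
  "series": [0.0089,0.0373,0,-6.8,0.0089,0.0373,0,0,0.0089,0.0373,0,0,0.0089,0.0373,0,0,0.0089,0.0373,0,0,0.0089,0.0373,0,0,0.0089,0.0373,0,0,0.0089,0.0373,0,0],
  "gripper": 0,
  "newtons": 30
}}

```text
clock: 0.77
eef_pos: [300.3, -281.1, 231.1]
tcp_rot: [3.142, 0.0, -1.314]
contact_force: [0.6, 0.5, -0.1]
opening: -0.001
```

Emit:
{"op": "servo_tool", "data": {
  "series": [0.0089,0.0373,0,0,0.0089,0.0373,0,0,0.0089,0.0373,0,0,0.0089,0.0373,0,0,0.0089,0.0373,0,0,0.0089,0.0373,0,0,0.0089,0.0373,0,0,0.0089,0.0373,0,0]
}}

```text
clock: 1.43
eef_pos: [371.6, 17.3, 231.4]
tcp_rot: [-3.141, -0.0, -1.314]
contact_force: [1.2, -0.2, 0.4]
opening: 0.003
```

Emit:
{"op": "servo_tool", "data": {
  "series": [0.0089,0.0373,-0.013,0,0.0089,0.0373,-0.013,0,0.0089,0.0373,-0.013,0,0.0089,0.0373,-0.013,0,0.0089,0.0373,-0.013,0,0.0089,0.0373,-0.013,0,0.0089,0.0373,-0.013,0,0.0089,0.0373,-0.013,0]
}}

```text
clock: 2.1
eef_pos: [442.7, 315.8, 126.2]
tcp_rot: [3.141, -0.0, -1.313]
contact_force: [0.9, -0.5, 0.5]
opening: 0.002
```

Emit:
{"op": "servo_tool", "data": {
  "series": [0.0005,-0.0025,-0.02,0,0,0,-0.018,0,0,0,-0.01,0,0,0,0,0]
}}

```text
clock: 2.43
eef_pos: [441.9, 310.3, 77.0]
tcp_rot: [3.137, -0.002, -1.313]
contact_force: [-0.4, -0.4, -0.4]
opening: -0.004
```

Emit:
{"op": "servo_tool", "data": {
  "series": [0,0,-0.003,0,0,0,-0.002,0,0,0,0,0,0,0,0,0]
}}

```text
clock: 2.77
eef_pos: [444.0, 311.4, 75.1]
tcp_rot: [-3.14, 0.0, -1.314]
contact_force: [0.3, -0.7, 0.3]
opening: -0.0
```

Emit:
{"op": "servo_tool", "data": {
  "series": [0,0.0015,-0.002,0,0,0,-0.002,0,0,0,-0.001,0,0,0,0,0]
}}

```text
clock: 3.1
eef_pos: [443.9, 313.1, 69.5]
tcp_rot: [-3.141, 0.0, -1.314]
contact_force: [1.1, 0.5, 3.4]
opening: 0.004
```

Emit:
{"op": "servo_tool", "data": {
  "series": [0,0,-0.001,0,0,0,-0.001,0,0,0,0,0]
}}

```text
clock: 3.35
eef_pos: [443.7, 313.0, 67.3]
tcp_rot: [-3.141, 0.0, -1.314]
contact_force: [1.0, 1.4, 1.5]
opening: -0.0
```

Emit:
{"op": "servo_tool", "data": {
  "series": [0,0,-0.001,0,0,0,-0.001,0,0,0,0,0]
}}

```text
clock: 3.6
eef_pos: [443.6, 312.9, 65.3]
tcp_rot: [-3.141, 0.0, -1.314]
contact_force: [1.0, 0.9, 5.0]
opening: 0.002
```

Run:
```python
from h import *
cv2.imwrite('pics/top1.png',cv2.resize(grab_frame('top')[190:330,100:340],None,fx=3,fy=3,interpolation=cv2.INTER_CUBIC))
s=sense();print(s['contact_force'],s['eef_pos'])
```

```text
[0.5573935  0.35160363 5.81381874] [443.63920413 312.91549082  65.34169533]
```

View pics/top1.png

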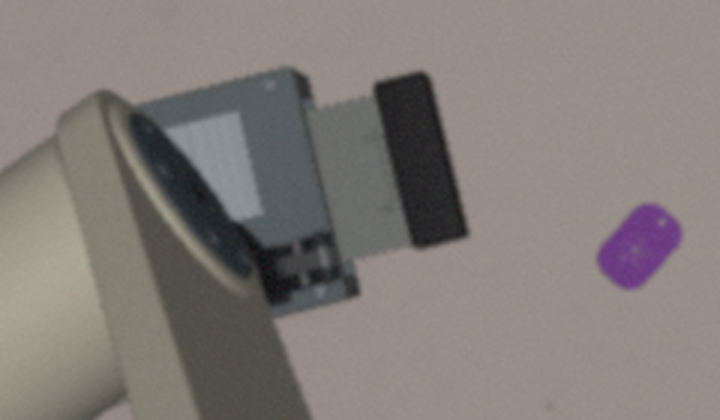

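The tray is on its way out (face edge at crop (448,155)). I'll hold a moment, lift off, and then go to the piece.

Emit:
{"op": "servo_tool", "data": {
  "series": [0,0,0,0,0,0,0,0,0,0,0,0,0,0,0,0,0,0,0.03,0,0,0,0.03,0,0,0,0.03,0],
  "gripper": 0.06
}}

```text
clock: 4.23
eef_pos: [442.3, 312.1, 155.3]
tcp_rot: [3.139, -0.001, -1.314]
contact_force: [0.6, 0.3, 1.2]
opening: 0.701
```

Emit:
{"op": "servo_tool", "data": {
  "series": [0.003,-0.03,0,7.1,0.003,-0.03,0,7.1,0.003,-0.03,0,7.1,0.003,-0.03,0,7.1,0.003,-0.03,0,7.1,0.003,-0.03,0,7.1,0.003,-0.03,0,7.1,0.003,-0.03,0,7.1]
}}

```text
clock: 4.9
eef_pos: [466.6, 72.8, 154.9]
tcp_rot: [3.141, 0.001, -0.322]
contact_force: [0.7, -0.2, -0.0]
opening: 0.705
```

Run:
```python
from h import *
im=grab_frame('top');cv2.imwrite('pics/top2_full.png',im)
a=cv2.resize(im[200:300,110:300],None,fx=4,fy=4,interpolation=cv2.INTER_CUBIC)
b=cv2.resize(im[237:277,410:490],None,fx=4.75,fy=4.75,interpolation=cv2.INTER_CUBIC)
o=np.zeros((600,760,3),np.uint8);o[:400]=a;o[400:590,:380]=b;cv2.imwrite('pics/c2.png',o)
```

```text
(no output)
```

View pics/c2.png

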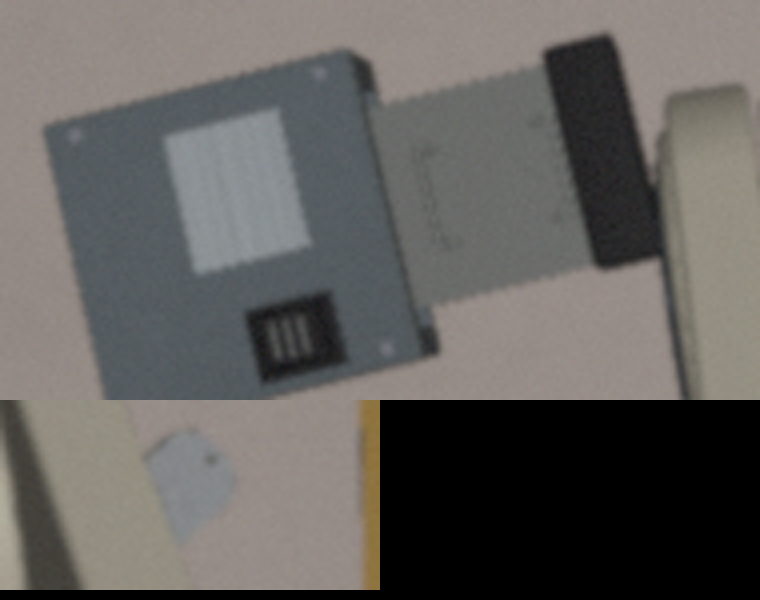

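The tray is fully out, with its pocket rib corners at about crop (428,148), (450,245), (540,120) and (560,217). Next I'll refine the piece angle and pocket centre numerically.

Run:
```python
from h import *
im=cv2.imread('pics/top0.png').astype(float)
g=im[225:290,412:480];g=cv2.GaussianBlur(g,(0,0),1);d=g[...,0]-g[...,2]
bg=np.median(d);pk=np.percentile(d,97);w=np.clip((d-bg)/(pk-bg),0,1);w[w<.45]=0
m=(w>0).astype(np.uint8);n,l,s,c=cv2.connectedComponentsWithStats(m);k=1+np.argmax(s[1:,4]);w=(l==k)*1.
v,u=np.nonzero(l==k);W=px2w('top',np.c_[u+412,v+225],6)[:,:2]
C=np.cov(W.T);e,V=np.linalg.eigh(C);print('n',len(W),'centre',W.mean(0),'long axis',V[:,1],np.degrees(np.arctan2(V[1,1],V[0,1])),'extent',np.sqrt(e*12))
f=lambda L:(np.array(L,float)-1.5)/4+[110,200]
p=px2w('top',f([(428,148),(450,245),(540,120),(560,217)]),17)[:,:2]
th=1.8278;o=np.array([500.4,277.6]);R=np.array([[np.cos(th),-np.sin(th)],[np.sin(th),np.cos(th)]])
print('pocket',p.mean(0),((p-o)@R).round(1),'model',o+R@[-42,0])
e=px2w('top',f([(613,36),(660,252)]),36)[:,:2];print('face',((e-o)@R).round(1))
```

```text
n 502 centre [ 490.7995517  -141.42521294] long axis [-0.64412031  0.7649242 ] 130.09975133494638 extent [33.11168648 48.95848995]
pocket [510.3327125  238.15545914] [[-16.  -21.7]
 [-15.   22.2]
 [-66.9 -21.2]
 [-64.9  22.5]] model [511.07571884 236.97945068]
face [[-108.   -46.6]
 [-104.4   49. ]]
```

Emit:
{"op": "servo_tool", "data": {
  "series": [0.003,-0.027,-0.008,7.1,0.003,-0.027,-0.008,7.1,0.003,-0.027,-0.008,7.1,0.003,-0.027,-0.008,7.1,0.003,-0.027,-0.008,7.1,0.003,-0.027,-0.008,7.1,0.003,-0.027,-0.008,7.1,0.003,-0.025,-0.008,7.1],
  "gripper": 0.055
}}

```text
clock: 5.62
eef_pos: [490.7, -141.0, 90.4]
tcp_rot: [-3.14, 0.001, 0.669]
contact_force: [0.1, -0.3, -1.0]
opening: 0.647
```

Emit:
{"op": "servo_tool", "data": {
  "series": [0,0,-0.025,1.7,0,0,-0.025,0,0,0,0,0,0,0,0,0]
}}

```text
clock: 5.95
eef_pos: [489.8, -139.3, 40.2]
tcp_rot: [-3.138, 0.002, 0.692]
contact_force: [-0.7, 0.1, 0.6]
opening: 0.645
```

Run:
```python
from h import *
im=grab_frame('scene');s=sense();print(s['eef_pos'],s['tcp_rot'],s['opening'],s['contact_force'])
cv2.imwrite('pics/s3.png',cv2.resize(im[270:390,330:490],None,fx=5,fy=5,interpolation=cv2.INTER_CUBIC))
```

```text
[ 490.90581829 -139.44196232   41.3532399 ] [-3.14015201e+00  9.00959662e-04  6.92611943e-01] 0.6450607004518235 [ 1.09365076  0.97779818 -0.33461824]
```

View pics/s3.png

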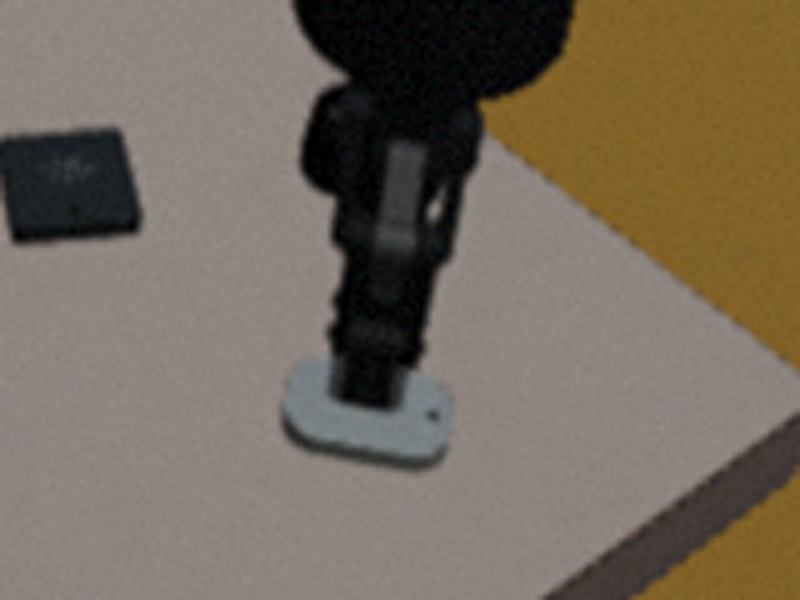

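The fingers straddle the piece: the finger is at crop x≈370 and the piece centre at ≈368. The jaw orientation is right, so I'll descend.

Emit:
{"op": "servo_tool", "data": {
  "series": [0,-0.0015,-0.02,0,0,0,-0.012,0,0,0,-0.003,0,0,0,0,0],
  "gripper": 0.048
}}

```text
clock: 6.33
eef_pos: [491.6, -141.0, 6.8]
tcp_rot: [-3.142, -0.0, 0.693]
contact_force: [0.4, -0.3, -0.3]
opening: 0.561
```

Emit:
{"op": "servo_tool", "data": {
  "series": [0,0,-0.002,0,0,0,-0.001,0,0,0,0,0]
}}

```text
clock: 6.58
eef_pos: [491.9, -141.3, 4.0]
tcp_rot: [3.141, -0.001, 0.693]
contact_force: [-0.5, -1.1, -0.2]
opening: 0.56
```

Emit:
{"op": "servo_tool", "data": {
  "series": [0,0,-0.001,0,0,0,-0.001,0,0,0,0,0]
}}

```text
clock: 6.83
eef_pos: [491.4, -141.3, 1.3]
tcp_rot: [3.142, -0.0, 0.693]
contact_force: [-0.1, -0.3, 0.1]
opening: 0.565
```

Emit:
{"op": "servo_tool", "data": {
  "series": [0,0,-0.001,0,0,0,0,0,0,0,0,0]
}}

```text
clock: 7.08
eef_pos: [491.3, -141.3, 0.2]
tcp_rot: [-3.141, 0.0, 0.693]
contact_force: [0.4, 0.1, -0.5]
opening: 0.561
```

Emit:
{"op": "servo_tool", "data": {
  "series": [0,0,0,0,0,0,0,0,0,0,0,0,0,0,0,0,0,0,0,0],
  "gripper": 0.026,
  "newtons": 40
}}

```text
clock: 7.5
eef_pos: [491.4, -141.3, 0.5]
tcp_rot: [3.142, -0.0, 0.693]
contact_force: [-1.4, 0.3, 5.2]
opening: 0.383
```

Emit:
{"op": "servo_tool", "data": {
  "series": [0,0,0.02,0,0,0,0.03,0,0,0,0.03,0,0,0,0,0]
}}

```text
clock: 7.83
eef_pos: [494.3, -142.1, 84.8]
tcp_rot: [3.136, -0.004, 0.693]
contact_force: [2.2, -1.2, 0.4]
opening: 0.379
```

Run:
```python
from h import *
im=grab_frame('scene');s=sense();print(s['eef_pos'],s['tcp_rot'],s['opening'],s['contact_force'])
cv2.imwrite('pics/s4.png',cv2.resize(im[230:350,330:490],None,fx=5,fy=5,interpolation=cv2.INTER_CUBIC))
```

```text
[ 493.5172105  -141.88353652   82.8106944 ] [ 3.13699762e+00 -3.13016737e-03  6.92905341e-01] 0.37468683107927214 [-0.02377801 -0.24770457 -0.2542747 ]
```

View pics/s4.png

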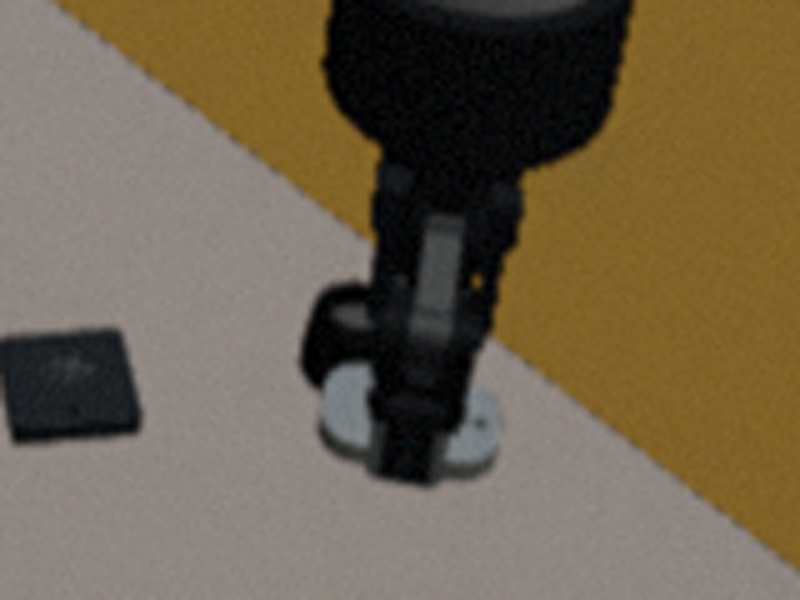

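The piece is held level and centred. I'll carry it over the pocket.

Emit:
{"op": "servo_tool", "data": {
  "series": [0.0016,0.0316,0,-5,0.0016,0.0316,0,-5,0.0016,0.0316,0,-5,0.0016,0.0316,0,-5,0.0016,0.0316,0,-5,0.0016,0.0316,0,0,0.0016,0.0316,0,0,0.0016,0.0316,0,0]
}}

```text
clock: 8.55
eef_pos: [503.3, 112.9, 79.0]
tcp_rot: [-3.142, 0.002, 0.256]
contact_force: [1.0, 0.3, -0.3]
opening: 0.381
```

Emit:
{"op": "servo_tool", "data": {
  "series": [0.0016,0.0316,0,0,0.0016,0.0316,0,0,0.0016,0.0316,0,0,0.0016,0.0308,0,0,0,0,-0.02,0,0,0,-0.02,0,0,0,0,0,0,0,0,0]
}}

```text
clock: 9.22
eef_pos: [509.0, 236.5, 38.5]
tcp_rot: [3.141, 0.004, 0.257]
contact_force: [-0.2, 0.1, -0.2]
opening: 0.376
```

Run:
```python
from h import *
a=grab_frame('scene');s=sense();print(s['eef_pos'],s['tcp_rot'],s['opening'],s['contact_force'])
b=grab_frame('top')
o=np.zeros((480,800,3),np.uint8)
o[:,:400]=cv2.resize(a[140:260,200:300],(400,480),interpolation=2);o[:,400:]=cv2.resize(b[190:310,180:280],(400,480),interpolation=2)
cv2.imwrite('pics/s5.png',o)
# expected pixel of piece bottom corners / pocket outline
```

```text
[509.94604214 236.65516027  39.63160544] [3.14125258e+00 1.99507466e-03 2.56301261e-01] 0.37768981819069686 [-0.24530764  0.7973432  -0.52583282]
```

View pics/s5.png

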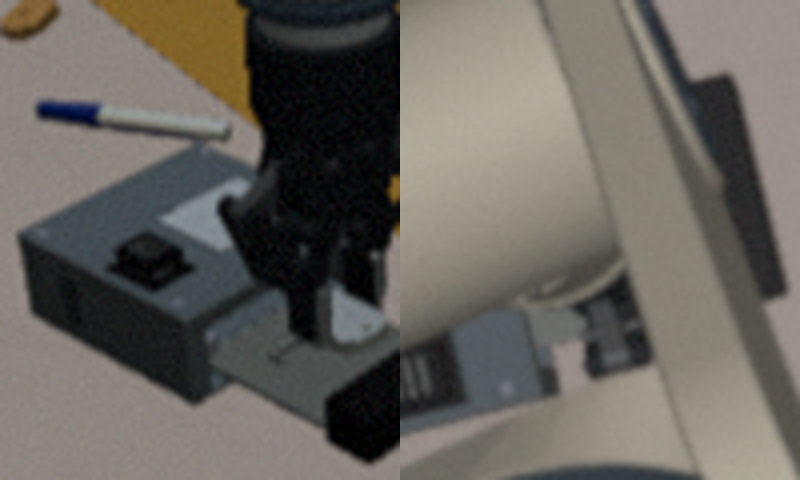

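The piece is above the pocket. I'll lower it by feel.

Emit:
{"op": "servo_tool", "data": {
  "series": [0,0,-0.012,0,0,0,-0.006,0,0,0,-0.002,0,0,0,0,0]
}}

```text
clock: 9.65
eef_pos: [510.2, 236.7, 19.6]
tcp_rot: [3.141, 0.001, 0.256]
contact_force: [0.5, -0.3, -1.5]
opening: 0.382
```

Emit:
{"op": "servo_tool", "data": {
  "series": [0,0,-0.001,0,0,0,-0.001,0,0,0,0,0]
}}

```text
clock: 9.9
eef_pos: [510.7, 237.1, 18.3]
tcp_rot: [-3.142, -0.0, 0.257]
contact_force: [-0.2, -0.4, -0.4]
opening: 0.379
```

Emit:
{"op": "servo_tool", "data": {
  "series": [0,0,-0.001,0,0,0,0,0,0,0,0,0]
}}

```text
clock: 10.15
eef_pos: [510.6, 237.1, 17.4]
tcp_rot: [3.142, -0.0, 0.257]
contact_force: [-0.6, -0.7, 0.0]
opening: 0.382
```

Emit:
{"op": "servo_tool", "data": {
  "series": [0,0,-0.001,0,0,0,0,0,0,0,0,0]
}}

```text
clock: 10.4
eef_pos: [510.6, 237.1, 16.2]
tcp_rot: [3.142, 0.0, 0.257]
contact_force: [-0.6, -0.6, -0.3]
opening: 0.38
```

Emit:
{"op": "servo_tool", "data": {
  "series": [0,0,-0.001,0,0,0,0,0,0,0,0,0]
}}

```text
clock: 10.65
eef_pos: [510.5, 237.1, 15.2]
tcp_rot: [3.142, 0.0, 0.257]
contact_force: [-0.8, -1.4, 0.3]
opening: 0.382
```

Emit:
{"op": "servo_tool", "data": {
  "series": [0,0,-0.0005,0,0,0,0,0,0,0,0,0]
}}

```text
clock: 10.9
eef_pos: [510.6, 237.1, 14.7]
tcp_rot: [-3.142, 0.0, 0.257]
contact_force: [0.7, -0.7, -0.7]
opening: 0.378
```

Emit:
{"op": "servo_tool", "data": {
  "series": [0,0,-0.0004,0,0,0,0,0,0,0,0,0]
}}

```text
clock: 11.15
eef_pos: [510.6, 237.1, 14.5]
tcp_rot: [-3.142, -0.0, 0.257]
contact_force: [-0.6, -0.9, 2.7]
opening: 0.382
```

Emit:
{"op": "servo_tool", "data": {
  "series": [0,0,0,0,0,0,0,0,0,0,0,0],
  "gripper": 0.048
}}

```text
clock: 11.4
eef_pos: [510.6, 237.1, 14.3]
tcp_rot: [-3.142, 0.0, 0.257]
contact_force: [0.2, 0.1, -0.5]
opening: 0.557
```

Emit:
{"op": "servo_tool", "data": {
  "series": [0,0,0.01,0,0,0,0.02,0,0,0,0.03,0,0.009,-0.035,0.012,0,0.01,-0.038,0.01,0,0.01,-0.038,0,0,0.01,-0.038,0,0,0,0,0,0]
}}

```text
clock: 12.07
eef_pos: [551.3, 82.8, 97.7]
tcp_rot: [3.14, -0.002, 0.253]
contact_force: [0.6, -0.9, -0.4]
opening: 0.559
```

Run:
```python
from h import *
a=grab_frame('scene');s=sense();print(s['eef_pos'],s['tcp_rot'],s['opening'],s['contact_force'])
b=grab_frame('top')
o=np.zeros((480,800,3),np.uint8)
o[:,:400]=cv2.resize(a[140:260,200:300],(400,480),interpolation=2);o[:,400:]=cv2.resize(b[190:310,180:280],(400,480),interpolation=2)
cv2.imwrite('pics/s6.png',o)
```

```text
[550.52752717  85.0839865   97.35307994] [ 3.14105499e+00 -1.13012905e-03  2.52338985e-01] 0.561119916612213 [-0.47735043  0.68446367 -1.10515954]
```

View pics/s6.png

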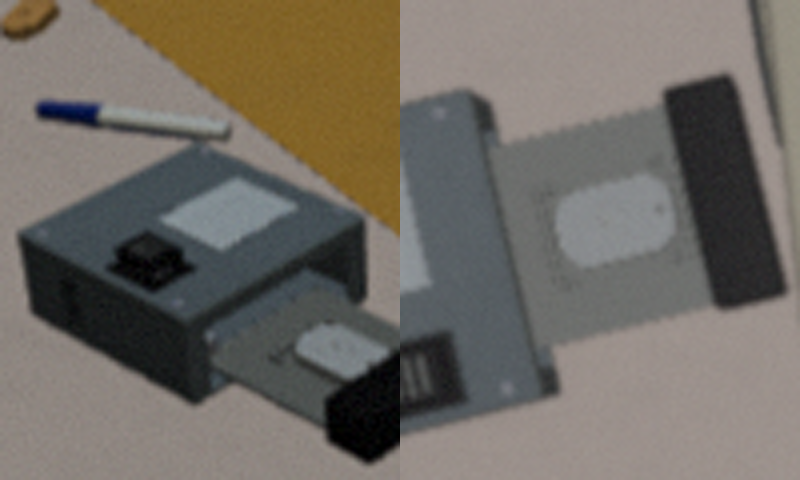

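The piece lies flat inside the pocket ribs (right view, (615,220)). I'll close the fingers and come in front of the tray face.

Emit:
{"op": "servo_tool", "data": {
  "series": [-0.0096,0.039,0,0,0,0,-0.03,0,0,0,-0.03,0,0,0,-0.0235,0,0,0,0,0,0,0,0,0],
  "gripper": 0
}}

```text
clock: 12.67
eef_pos: [538.7, 128.0, 12.3]
tcp_rot: [-3.141, 0.003, 0.258]
contact_force: [0.3, -0.0, 1.5]
opening: -0.0
```

Emit:
{"op": "servo_tool", "data": {
  "series": [-0.002,0.0077,0,0,-0.0015,0.0058,0,0,-0.001,0.0038,0,0,0,0,0,0,0,0,0,0]
}}

```text
clock: 13.08
eef_pos: [535.8, 144.9, 13.7]
tcp_rot: [3.142, -0.001, 0.257]
contact_force: [0.4, -0.3, -0.3]
opening: -0.001
```

Emit:
{"op": "servo_tool", "data": {
  "series": [-0.0005,0.0019,0,0,-0.0005,0.0019,0,0,-0.0005,0.0019,0,0,-0.0005,0.0019,0,0,-0.0005,0.0019,0,0,-0.0005,0.0019,0,0,-0.0005,0.0019,0,0,-0.0005,0.0019,0,0]
}}

```text
clock: 13.75
eef_pos: [531.4, 159.8, 12.8]
tcp_rot: [3.142, 0.0, 0.257]
contact_force: [-1.0, -0.3, 0.6]
opening: 0.004
```

Emit:
{"op": "servo_tool", "data": {
  "series": [-0.0005,0.0019,0,0,-0.0005,0.0019,0,0,-0.0005,0.0019,0,0,-0.0005,0.0019,0,0,-0.0005,0.0019,0,0,-0.0005,0.0019,0,0,-0.0005,0.0019,0,0,-0.0005,0.0019,0,0]
}}

```text
clock: 14.42
eef_pos: [527.5, 174.9, 12.9]
tcp_rot: [3.142, -0.0, 0.256]
contact_force: [1.7, -2.9, 0.2]
opening: -0.001
```

Emit:
{"op": "servo_tool", "data": {
  "series": [-0.0007,0.0024,0,0,-0.0006,0.0024,0,0,-0.0007,0.0024,0,0,-0.0006,0.0024,0,0,-0.0006,0.0024,0,0,-0.0007,0.0024,0,0,-0.0006,0.0024,0,0,-0.0006,0.0024,0,0]
}}

```text
clock: 15.08
eef_pos: [522.5, 194.3, 12.9]
tcp_rot: [3.142, -0.0, 0.257]
contact_force: [2.0, -2.7, -1.4]
opening: -0.003
```

Emit:
{"op": "servo_tool", "data": {
  "series": [-0.0007,0.0024,0,0,-0.0006,0.0024,0,0,-0.0007,0.0024,0,0,-0.0006,0.0024,0,0,-0.0006,0.0024,0,0,-0.0007,0.0024,0,0,-0.0006,0.0024,0,0,-0.0006,0.0024,0,0]
}}

```text
clock: 15.75
eef_pos: [517.4, 213.5, 13.0]
tcp_rot: [3.142, -0.0, 0.257]
contact_force: [3.0, -2.7, 0.9]
opening: -0.003
```

Emit:
{"op": "servo_tool", "data": {
  "series": [-0.0005,0.0019,0,0,-0.0005,0.0019,0,0,-0.0005,0.0019,0,0,-0.0005,0.0019,0,0,-0.0005,0.0019,0,0,-0.0005,0.0019,0,0]
}}

```text
clock: 16.25
eef_pos: [514.3, 224.7, 12.9]
tcp_rot: [3.141, -0.0, 0.257]
contact_force: [3.5, -3.2, 1.8]
opening: 0.002
```

Emit:
{"op": "servo_tool", "data": {
  "series": [-0.0003,0.001,0,0,-0.0003,0.001,0,0,-0.0002,0.001,0,0,-0.0003,0.001,0,0,-0.0002,0.001,0,0,-0.0003,0.001,0,0]
}}

```text
clock: 16.75
eef_pos: [512.7, 230.7, 12.9]
tcp_rot: [3.142, 0.0, 0.256]
contact_force: [4.6, -4.1, 2.2]
opening: -0.001
```

Emit:
{"op": "servo_tool", "data": {
  "series": [-0.0003,0.001,0,0,-0.0002,0.001,0,0,-0.0003,0.001,0,0,-0.0002,0.001,0,0]
}}

```text
clock: 17.08
eef_pos: [511.6, 234.6, 12.9]
tcp_rot: [3.141, 0.0, 0.257]
contact_force: [4.0, -3.6, 1.9]
opening: -0.001
```

Emit:
{"op": "servo_tool", "data": {
  "series": [-0.0003,0.001,0,0,-0.0002,0.001,0,0,0,0,0,0]
}}

```text
clock: 17.33
eef_pos: [511.1, 236.7, 12.9]
tcp_rot: [3.141, 0.0, 0.257]
contact_force: [3.3, -3.0, 1.8]
opening: 0.003
```

Emit:
{"op": "servo_tool", "data": {
  "series": [-0.0003,0.001,0,0,-0.0003,0.001,0,0,-0.0003,0.001,0,0,0,0,0,0]
}}

```text
clock: 17.67
eef_pos: [510.3, 239.7, 12.9]
tcp_rot: [3.142, -0.0, 0.257]
contact_force: [3.4, -3.4, 1.5]
opening: -0.001
```

Emit:
{"op": "servo_tool", "data": {
  "series": [-0.0003,0.001,0,0,-0.0003,0.001,0,0,0,0,0,0]
}}

```text
clock: 17.92
eef_pos: [509.5, 241.8, 12.8]
tcp_rot: [-3.141, 0.0, 0.257]
contact_force: [1.8, -1.4, 1.4]
opening: 0.001
```

Emit:
{"op": "servo_tool", "data": {
  "series": [-0.0003,0.001,0,0,-0.0003,0.001,0,0,0,0,0,0]
}}

```text
clock: 18.17
eef_pos: [508.7, 243.8, 12.8]
tcp_rot: [-3.141, 0.001, 0.257]
contact_force: [2.6, -3.0, 1.6]
opening: 0.0
```

Emit:
{"op": "servo_tool", "data": {
  "series": [-0.0003,0.001,0,0,-0.0003,0.001,0,0,0,0,0,0]
}}

```text
clock: 18.42
eef_pos: [508.3, 245.7, 12.8]
tcp_rot: [3.142, 0.0, 0.257]
contact_force: [1.8, -1.3, 0.5]
opening: 0.001
```

Emit:
{"op": "servo_tool", "data": {
  "series": [-0.0003,0.001,0,0,-0.0003,0.001,0,0,0,0,0,0]
}}

```text
clock: 18.67
eef_pos: [507.9, 247.1, 12.8]
tcp_rot: [3.141, 0.0, 0.257]
contact_force: [4.8, -7.7, 1.4]
opening: -0.001
```

Emit:
{"op": "servo_tool", "data": {
  "series": [-0.0003,0.001,0,0,0,0,0,0]
}}

```text
clock: 18.83
eef_pos: [507.8, 247.5, 12.8]
tcp_rot: [3.14, 0.0, 0.257]
contact_force: [6.1, -11.7, 1.3]
opening: -0.0
```

The force jumped to about 13 N against the buffer, so it should have clicked. I'm backing off.

Emit:
{"op": "servo_tool", "data": {
  "series": [0.0008,-0.003,0,0,0.001,-0.004,0,0,0.001,-0.004,0,0,0.002,-0.008,0,0,0.004,-0.016,0,0,0.008,-0.032,0,0]
}}

```text
clock: 19.33
eef_pos: [524.1, 182.8, 12.9]
tcp_rot: [-3.141, -0.0, 0.259]
contact_force: [1.0, -0.7, -0.4]
opening: 0.002
```

Emit:
{"op": "servo_tool", "data": {
  "series": [0.004,-0.016,0.04,0,0.004,-0.016,0.04,0,0.01,-0.038,0.01,0,0.01,-0.038,0,0,0.01,-0.038,0,0,0,0,0,0,0,0,0,0]
}}

```text
clock: 19.92
eef_pos: [562.1, 34.7, 99.9]
tcp_rot: [-3.141, 0.0, 0.253]
contact_force: [-0.5, 0.9, -0.5]
opening: 0.001
```

Run:
```python
from h import *
a=grab_frame('scene');s=sense();print(s['clock'],s['eef_pos'],s['contact_force'])
b=grab_frame('top')
o=np.zeros((480,800,3),np.uint8)
o[:,:240]=cv2.resize(a[130:370,200:320],(240,480),interpolation=2);o[:,240:]=cv2.resize(b[200:320,110:250],(560,480),interpolation=2)
cv2.imwrite('pics/s7.png',o)
```

```text
19.9667 [561.68061689  36.04955385  99.74584694] [0.54462879 0.7952175  0.13771152]
```

View pics/s7.png

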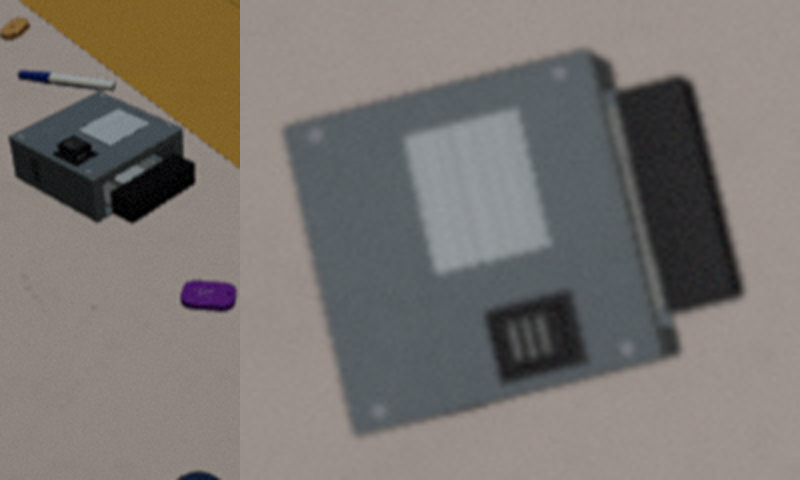

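The tray is back at its initial latched position. There's a light patch at the slot in the scene view, so I'll compare it with the first picture.

Run:
```python
from h import *
a=cv2.imread('pics/scene0.png')[175:245,200:305];b=grab_frame('scene')
cv2.imwrite('pics/s8.png',np.vstack([cv2.resize(x,(450,300),interpolation=2) for x in(a,b[175:245,200:305])]))
t0=cv2.imread('pics/top0.png');t=grab_frame('top')
d=cv2.absdiff(cv2.GaussianBlur(t0,(0,0),1),cv2.GaussianBlur(t,(0,0),1)).max(2)[195:320,115:420]
v,u=np.nonzero(d>25);print(len(u), (u.min()+115,u.max()+115,v.min()+195,v.max()+195) if len(u) else '')
```

```text
4558 (np.int64(317), np.int64(419), np.int64(195), np.int64(319))
```

View pics/s8.png

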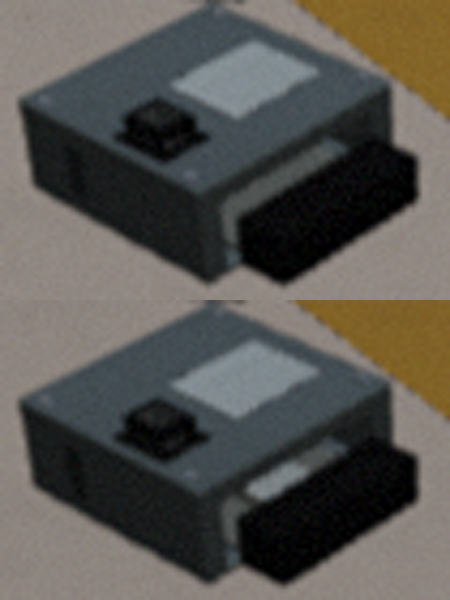

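The tray is shut exactly as at the start: the top view shows no change over the unit (all differences are at columns ≥317, where the arm is). The brighter patch is the piece's end, seen on the tray through the slot. I'm handing in.

```bash
python3 -c "
from rig import *
print(sign_off())"
```

```text
the job is handed in; nothing more can be done
None
```

The oblong metal piece is in the marking unit's tray, and the tray is shut and holding. I handed the job in at about 20 s of the 64 s allowed.

- **Release:** I pressed it about 6 mm, at 5–6 N, and the tray sprang fully out.
- **Piece:** I gripped it across its flat sides, lowered it into the pocket by feel and let go. A look straight afterwards showed it lying flat inside the ribs.
- **Tray:** I pushed it home slowly until the force rose sharply. The last reading before I backed off was about 13 N, above the 9–10 N at which it should already have clicked but under the 15 N limit. I did not feel the click as a separate event.

**Last checks:** after I let go, the tray stayed shut. In the top picture the unit and tray look the same as at the start. The end of the piece shows through the slot on the tray, and the robot was clear of everything.

I never touched the square piece or the loupe, but I made no separate final check of where they lie.

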